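# Park the pen cup and stand the dusting brush in it

### The job

Slide the grey pen cup along its desk rail until its red pointer lines up with the yellow marker. Then take the green dusting brush out of its stand and lower it, without dropping it, handle first to the bottom of the cup, and let go so that it leans against the side of the rim that carries the orange clip. Leave the cup at the yellow marker and do not disturb the mug, the stapler or the block of notes.

Things in the scene. Friction and masses are not known exactly. Their poses are not given: they have to be found in the camera images.
- rail: Aluminium accessory rail fixed to the desk, 360 mm long (its y axis), 44 mm wide, 12 mm high, with black end stops. Origin: centre of its underside, on the desk; z up, x points to the far side of the rail, where the markers are. Its place and yaw vary.
- carriage (a joint): Position of the cup's black carriage along the rail's y axis, in m, 0 at mid-rail, range -0.13 to 0.13. It slides freely both ways against about 4 N of friction and stays where it is left; it can be pushed by the cup's wall.
- pointer (a point): Outer end of the red pointer on the carriage's +x (rail frame) side, 49 mm from the cup's axis, level with the cup's axis along the rail.
- cup: Deep round grey pen cup on the carriage: 100 mm high, outer diameter 76 mm at foot, 80 mm at rim, walls 4 mm, floor 5 mm. Origin: centre of its underside, 20 mm above the desk (rim at 120 mm). z up; +x points to the orange clip (24 mm wide, 40 mm high, outside at the rim, 5 mm proud, its top lip 11 mm). Slides with the carriage; turns about z against stiff friction (0.12 N m); starts at any angle.
- mark_yellow: Yellow parking marker fixed on the desk beside the rail on its +x side: a strip 50 mm long (x) and 14 mm wide (y) with an upright fin 30 mm high at its far end. Origin: on the desk, midway across the strip, 20 mm from its near end; axes as the rail's. The cup is parked when the pointer and this marker are level along the rail's y.
- mark_white: White marker of the same shape on the same side of the rail, not the parking place; which marker is towards which end varies.
- brush_stand: Grey block 70 x 70 x 55 mm high, fixed to the desk, with a square pocket in its top, 17 mm wide and 50 mm deep, in which the brush stands loosely. Origin: centre of its underside.
- brush: Dusting brush, 180 mm long, 60 g. Origin: middle of the flat foot of its handle; its z axis runs along the brush to the bristles. Green round handle 12 mm in diameter from 0 to 120 mm, steel collar 18 mm in diameter from 120 to 158 mm (grip here, from any direction), bristles up to 180 mm, at most 24 mm wide. It starts upright in the stand, foot 5 mm above the desk, with up to 6 degrees of play.
- brush_neck (a point): Point on the brush's axis 95 mm from the foot: about where the handle meets the rim when the brush stands in the cup.
- mug: Blue mug, 80 mm in diameter, 90 mm high, loose. Origin: centre of its underside. Bystander.
- stapler: Blue stapler, 150 x 36 x 63 mm high, loose. Origin: centre of its underside. Bystander.
- notes: Pink block of notes, 90 x 90 x 35 mm high, loose. Origin: centre of its underside. Bystander.
Things that resemble listed ones, but are neither listed nor needed, are in the scene too. Of the things like the brush, leave any that is brown or purple; of the rest the larger one is meant.

How it is judged:
On the way, in this order (a step that is already met when the one before it is completed fails the run):
1. the cup is slid to the yellow marker (pointer within 12 mm of it along the rail) (y of pointer in the frame of mark_yellow between -0.012 and 0.012 m), for 0.2 s.
2. the brush is lifted out of its stand (height (world z) of brush above 0.065 m), for 0.1 s.
3. the brush's foot is down on the floor of the cup (z of brush in the frame of cup below 0.016 m and horizontal distance between brush and cup below 0.036 m), for 0.1 s.
At the end, for the whole second after the job is handed in: Pointer within 12 mm of the yellow marker along the rail; brush released, at rest, foot on the cup's floor, tilted over 0.12 rad towards the clip: in the cup's frame the point 95 mm up the brush is over 17 mm towards the clip and within 18 mm either side of its direction (all of step 1 and all of step 3 and x of brush_neck in the frame of cup above 0.017 m and y of brush_neck in the frame of cup between -0.018 and 0.018 m and angle between brush's own z axis and vertical above 0.12 rad and linear speed of brush below 0.02 m/s and angular speed of brush below 0.2 rad/s); the robot touches nothing.
It fails at once if the brush is dropped into the cup (faster than 0.7 m/s below the rim) (horizontal distance between brush and cup below 0.04 m and height (world z) of brush below 0.12 m and linear speed of brush above 0.7 m/s).
It fails at once if the mug, the stapler or the notes are moved by more than 30 mm or the mug or stapler is tipped (distance of any of mug, stapler, notes from where it was at the start of the episode above 0.03 m or angle between any of mug, stapler's own z axis and vertical above 0.5 rad).
It also fails if it takes over 54 s, if anything falls off the work surface, if the arm or the gripper's body presses on something with over 40 N, if the wrist force passes 120 N, or if a joint passes its speed limit or range.

### The arm

A 6-joint arm with a two-finger parallel gripper is mounted at the origin on the work surface. World frame = base frame: x ahead of the robot, y to its left, z up, the work surface at z = 0. Lengths are in m, angles in rad, forces in N, time in s.
With the tool pointing down it reaches from about 0.3 to 0.875 m from the base axis. Payload 6.4 kg.
Tool frame: the origin (TCP) lies midway between the tips of the shut fingers; the grasp point (between the pads) lies 19 mm behind it; x points along the fingers, y is the direction in which the jaws open and shut, and the axes are right-handed (so a half turn about x gives the same grasp; the last joint's range is limited). The gripper opens to 85 mm and grips with 20 to 120 N. Pads are 22 mm wide; open, the fingers measure 114 mm over their backs; the gripper's body (76 mm by 85 mm) begins 54 mm behind the grasp point. The pads swing forward as they close: fully open they stand 13 mm farther back than shut.
Start: joints at [1.109, 0.181, 1.607, -0, 1.354, -0.206], TCP at [0.145, 0.556, 0.231] pointing down, gripper open.
Joint ranges: [-2.99, 2.99], [-0.89, 2.07], [0.3, 2.58], [-1.14, 4.28], [0, 2.63], [-3.12, 3.12]. Speed limits (rad/s): [2.57, 2.57, 3.01, 3.14, 3.14, 3.14].

### API

Orientations are given as a unit quaternion [w, x, y, z].
In Python, from bench import ctrl gives the robot as it stands.
- The arm moves only by the tool step_arm, never from a script. Its argument "motion" is a list of rows, each a list of 7 numbers: the shift along the tool's x, y, z in mm, then the turn, a rotation vector about the tool's x, y, z in degrees, then the closure in counts, from 0 (fully open) to 255 (shut). In form: [[tx, ty, tz, rx, ry, rz, hand], ...]. A call has 1 to 10 rows; each row is the pose to reach, as a shift and turn from the pose commanded when the call began, along the tool's axes at that moment; what a row does not reach only later rows make up. A row lasts 1/8 s, in which the tool goes at most 62.5 mm and 10.7 degrees, less where a joint would pass 70% of its speed; a pose out of reach is approached as far as the arm can. A call with a gripper value outside its range is refused whole. The fingers move at their own pace and stop on an object; the grip force is fixed at half the most. Time passes only in rows, so rows that repeat a pose let the fingers close. It gives the time, the measured TCP pose, the force and the opening at its end, in the units of the state.
- ctrl.get_obs(): the state, without advancing time (a new reading comes with each control period).
- ctrl.camera(name): name is "side" or "top" or "wrist"; returns (picture, depth): 480x640x3 uint8, red, green, blue; 480x640 float32, m along the optical axis (not along the pixel's ray), 0 where there is no reading.
- ctrl.camera_info(name): a dict with "fx", "fy", "cx", "cy" (pixels), "T" (4x4, takes a point from camera to world coordinates); the wrist camera has in their place "hand_eye" (4x4, takes a point from camera to tool coordinates, whose origin is the TCP and whose axes are the tool frame's). Camera axes: x right, y down, z forward; pixel columns grow to the right and rows downward; lengths in m; the calibration is good to about 2 mm. A picture is of the moment at which its call begins: read the wrist's pose just before it. camera_info takes no time and is no camera call.
- ctrl.hand_in(): hands the job in, once; it reports no verdict.
The state is a dict: "time_s": time; "q": joint angles; "dq": joint speeds; "joint_efforts": joint torques, N m; "eef_pos": TCP position; "eef_rot": TCP orientation; "wrist_force": force on the tool from outside, world axes, zero at the start; "torque": the same for the moment, N m; "opening": opening from 0.0 (shut) to 1.0 (fully open).
Only numpy, scipy, OpenCV 4.12 (cv2) and the standard library are available. Lean on these libraries where they do the work, as an engineer would, in place of code of your own. Each camera call takes 0.05 s, during which the arm holds its last target. There are 200 camera calls.

## Working session

There is one attempt and no reset: what is moved stays moved. The work goes in short steps, Python scripts to look and compute and a tool call to move; the robot and the scene stay as the last step left them, time stands still between calls to the robot, and variables do not carry over. Pictures are saved under pics/ and viewed, about 8 in all and at most 12, crops included, and the job is handed in when it is done.

Besides the shell and the picture viewer there is one more tool, called after "Emit:" as name(argument=value, ...), one argument or row to a line, values as JSON. step_arm: Moves the arm, as the interface text tells. Its arguments: {"type":"object","properties":{"motion":{"type":"array","items":{"type":"array","items":{"type":"number"}}}},"required":["motion"]}

```bash
mkdir -p pics; ls
cat > h.py <<'E'
import numpy as np, cv2
from bench import ctrl
from scipy.spatial.transform import Rotation as R
def cam(n):
    o=ctrl.get_obs(); im,d=ctrl.camera(n); i=ctrl.camera_info(n)
    if n=='wrist':
        T=np.eye(4); q=o['eef_rot']; T[:3,:3]=R.from_quat([q[1],q[2],q[3],q[0]]).as_matrix(); T[:3,3]=o['eef_pos']; T=T@np.array(i['hand_eye'])
    else: T=np.array(i['T'])
    return im,d,i,T
def pts(d,i,T):
    v,u=np.mgrid[0:480,0:640]
    p=np.stack([(u-i['cx'])/i['fx']*d,(v-i['cy'])/i['fy']*d,d],-1)
    return p@T[:3,:3].T+T[:3,3]
def save(n,im): cv2.imwrite('pics/'+n+'.png',im[...,::-1])
E
python3 - <<'E'
from h import *
print(ctrl.get_obs())
for n in('top','side'):
    im,d,i,T=cam(n); save(n+'0',im); np.savez(n+'0.npz',im=im,P=pts(d,i,T),d=d); print(n,i)
E
```

```text
pics
{'time_s': 0.0, 'q': array([ 1.10871727e+00,  1.81546494e-01,  1.60799682e+00, -1.50295834e-05,
        1.35379954e+00, -2.06314005e-01]), 'dq': array([-0.00206523, -0.00035412, -0.00122374,  0.00063024,  0.0016398 ,
       -0.00055437]), 'joint_efforts': array([-8.44942565e-05, -4.44870651e+01, -3.51335049e+01, -3.03060915e-04,
        9.25391971e-03,  1.55042204e-05]), 'eef_pos': array([0.14521253, 0.55579508, 0.23038649]), 'eef_rot': array([ 0.70113448,  0.0895929 ,  0.70153061, -0.09076541]), 'wrist_force': array([ 1.34940335,  0.40962049, -0.10211704]), 'torque': array([ 0.01051453,  0.01271654, -0.02240538]), 'opening': 1.0030476060652356}
top {'fx': 527.1031356783758, 'fy': 527.1031356783758, 'cx': 319.42738484940963, 'cy': 238.34754503791166, 'T': array([[ 0.02639025, -0.99690623,  0.07403728,  0.45594109],
       [-0.99949861, -0.02501753,  0.01940756, -0.02867166],
       [-0.01749528, -0.07451232, -0.99706661,  1.15905924],
       [ 0.        ,  0.        ,  0.        ,  1.        ]])}
side {'fx': 502.644601763149, 'fy': 502.644601763149, 'cx': 320.89181415833406, 'cy': 243.49538674741578, 'T': array([[ 7.34628268e-01, -4.80315341e-01,  4.79185226e-01,
         5.70730799e-02],
       [-6.78469826e-01, -5.20017547e-01,  5.18903118e-01,
        -5.43852858e-01],
       [-5.24021258e-05, -7.06313616e-01, -7.07899056e-01,
         8.13623879e-01],
       [ 0.00000000e+00,  0.00000000e+00,  0.00000000e+00,
         1.00000000e+00]])}
```

View pics/top0.png

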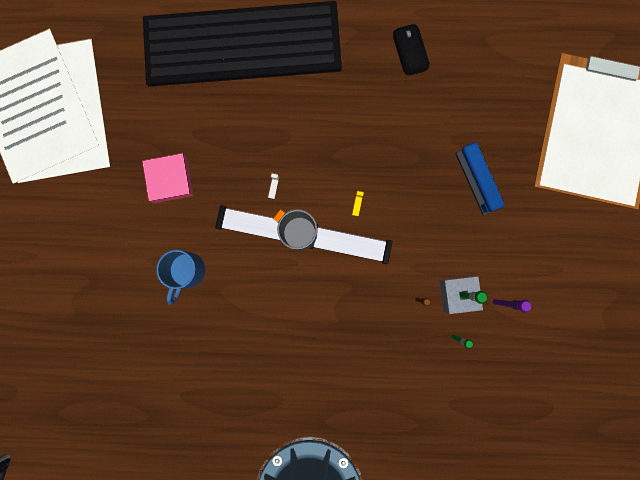

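View pics/side0.png

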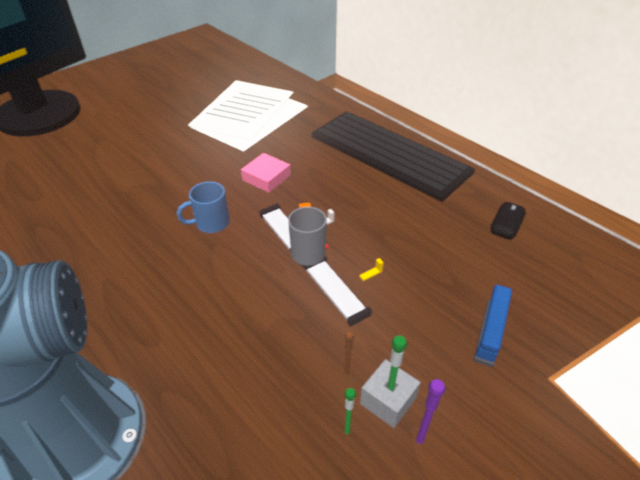

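The top view shows the cup at (297,230), its clip at (280,215), the yellow marker at (358,204), and the white marker at (273,186). Brush candidates: large green in the stand (481,297), small green (468,344), brown (425,301), purple (525,306). I choose the large green one in the stand.

```bash
cat > m.py <<'E'
from h import *
def masks(im):
    h=cv2.cvtColor(im,cv2.COLOR_RGB2HSV).astype(int); H,S,V=h[...,0],h[...,1],h[...,2]
    return dict(yellow=(H>22)&(H<33)&(S>150)&(V>120),orange=(H>8)&(H<20)&(S>200)&(V>170),green=(H>50)&(H<75)&(S>140)&(V>60),red=((H<5)|(H>175))&(S>170)&(V>120),white=(S<60)&(V>190))
def comps(m,mn=8):
    n,l,s,c=cv2.connectedComponentsWithStats(m.astype(np.uint8))
    return [(l==k) for k in range(1,n) if s[k,4]>=mn]
E
python3 - <<'E'
from m import *
for n in('top','side'):
    z=np.load(n+'0.npz'); im,P=z['im'],z['P']; M=masks(im)
    for k in M:
        for c in comps(M[k],8):
            p=P[c]; v,u=np.argwhere(c).mean(0)
            if 0.15<np.median(p[:,0])<0.75 and abs(np.median(p[:,1]))<.5: print(n,k,c.sum(),int(u),int(v),p.mean(0).round(3),p.min(0).round(3),p.max(0).round(3))
# top: rail by height
z=np.load('top0.npz');P=z['P'];im=z['im']
c=[c for c in comps((P[...,2]>.007)&(P[...,2]<.018)&masks(im)['white'],50)]
q=np.vstack([P[x][:,:2] for x in c if abs(P[x][:,1].mean())<.3]);print('rail',cv2.minAreaRect((q*1000).astype(np.float32)))
g=(P[...,2]>.113)&(P[...,2]<.128)&(abs(P[...,0]-.5)<.1)&(abs(P[...,1])<.1)
p=P[g][:,:2]; print('rim',cv2.minEnclosingCircle((p*1000).astype(np.float32)),g.sum())
g=(P[...,2]>.048)&(P[...,2]<.06)&(abs(P[...,0]-.33)<.08)&(abs(P[...,1]+.32)<.07)
print('stand',cv2.minAreaRect((P[g][:,:2]*1000).astype(np.float32)))
E
```

```text
top yellow 149 357 203 [ 0.619 -0.087  0.017] [ 0.456 -0.096 -0.   ] [ 0.645 -0.029  1.159]
top orange 65 278 215 [0.577 0.074 0.119] [0.565 0.063 0.116] [0.588 0.083 0.125]
top green 90 481 297 [ 0.428 -0.309  0.184] [ 0.419 -0.318  0.177] [ 0.437 -0.301  0.189]
top green 46 468 343 [ 0.337 -0.3    0.132] [ 0.33  -0.306  0.127] [ 0.344 -0.292  0.136]
top white 22 274 175 [0.674 0.096 0.029] [0.67  0.089 0.025] [0.678 0.103 0.033]
top white 117 272 188 [0.648 0.099 0.016] [ 0.456 -0.029 -0.   ] [0.671 0.11  1.159]
top white 1056 250 223 [0.569 0.146 0.015] [ 0.456 -0.029  0.004] [0.601 0.208 1.159]
top white 1348 349 244 [ 0.53  -0.072  0.017] [ 0.456 -0.15   0.004] [0.564 0.005 1.159]
side yellow 183 372 270 [ 0.625 -0.091  0.013] [ 0.595 -0.101  0.001] [ 0.67  -0.073  0.035]
side orange 31 304 204 [0.566 0.056 0.14 ] [ 0.057 -0.544  0.002] [0.681 0.171 0.814]
side green 148 399 343 [ 0.424 -0.315  0.189] [ 0.057 -0.544  0.173] [ 0.438 -0.304  0.814]
side green 92 392 378 [ 0.421 -0.317  0.095] [ 0.057 -0.544  0.052] [ 0.429 -0.311  0.814]
side green 75 349 393 [ 0.337 -0.304  0.134
[... 596 characters left out ...]
5  0.084] [ 0.057 -0.544  0.054] [ 0.44  -0.278  0.814]
side white 104 374 387 [ 0.407 -0.296  0.057] [ 0.395 -0.316  0.053] [ 0.419 -0.283  0.06 ]
side white 9 403 392 [ 0.435 -0.335  0.056] [ 0.432 -0.337  0.054] [ 0.439 -0.332  0.058]
side white 10 400 398 [ 0.422 -0.339  0.057] [ 0.42  -0.342  0.055] [ 0.425 -0.335  0.06 ]
side white 17 390 402 [ 0.405 -0.332  0.057] [ 0.403 -0.339  0.054] [ 0.41  -0.328  0.058]
rail ((329.3846740722656, 63.13311767578125), (358.772216796875, 496.0611572265625), 81.20326232910156)
rim ((553.6314697265625, 41.96657180786133), 45.39297866821289) 330
stand ((398.98211669921875, -319.89764404296875), (72.40585327148438, 118.2349624633789), 39.66675567626953)
```

Run:
```python
from m import *
z=np.load('top0.npz');P=z['P'];im=z['im'];M=masks(im);ok=z['d']>.1
X,Y,Z=P[...,0],P[...,1],P[...,2]
def near(x,y,r): return ok&(np.hypot(X-x,Y-y)<r)
g=M['white']&ok&(Z>.004)&(Z<.02)&(abs(X-.55)<.06)&(Y<.21)&(Y>-.16)&~near(.66,.1,.06)
r=cv2.minAreaRect((P[g][:,:2]*1000).astype(np.float32));print('rail',r)
f=cv2.fitLine(P[g][:,:2].astype(np.float32),cv2.DIST_HUBER,0,.001,.001).ravel();print(f)
ry=f[:2]*np.sign(f[1]); rx=np.array([ry[1],-ry[0]]); print('ry',ry,'rx',rx)
c0=np.array(r[0])/1000
y=M['yellow']&near(.62,-.09,.08); lo=y&(Z<.012)
for k,m in(('yel',y),('yello',lo)):
    p=P[m][:,:2]; print(k,m.sum(),p.mean(0),'along rail',((p-c0)@ry).mean(),((p-c0)@ry).min(),((p-c0)@ry).max(),'x',((p-c0)@rx).min(),((p-c0)@rx).max())
g=near(.55,.04,.06)&(Z>.117)&(Z<.124)&~M['orange']; p=(P[g][:,:2]*1000).astype(np.float32)
e=cv2.fitEllipse(cv2.convexHull(p)); print('rim',e,cv2.minEnclosingCircle(p))
c=np.array(e[0])/1000; print('cup rail y',(c-c0)@ry,'x',(c-c0)@rx)
o=P[M['orange']&ok][:,:2]; o=o[np.hypot(*(o-c).T)<.07]; print('clip',o.mean(0),np.degrees(np.arctan2(*(o.mean(0)-c)[::-1])))
g=near(.41,-.315,.06)&(Z>.05)&(Z<.06); print('stand',cv2.minAreaRect((P[g][:,:2]*1000).astype(np.float32)))
for k in('mug',):
    g=near(.48,.27,.08)&(Z>.08);print(k,P[g].mean(0))
S=np.load('side0.npz');P2=S['P'];g=masks(S['im'])['green']&(S['d']>.1)&(np.hypot(P2[...,0]-.425,P2[...,1]+.315)<.04)
for a,b in((.055,.12),(.17,.2)): q=P2[g&(P2[...,2]>a)&(P2[...,2]<b)];print('brush',a,q.mean(0))
print('ptr rail', (np.array([.604,.029])-c0)@ry)
```

```text
rail ((548.905517578125, 29.1583251953125), (358.1368713378906, 43.041259765625), 79.61211395263672)
[0.17909141 0.9838324  0.5475908  0.02359324]
ry [0.17909141 0.9838324 ] rx [ 0.9838324  -0.17909141]
yel 148 [ 0.62000907 -0.08744136] along rail -0.10198051369385272 -0.1090136552913433 -0.09515004254855933 x 0.06537984596883642 0.11494319546428985
yello 123 [ 0.61599752 -0.08678452] along rail -0.10205272691335154 -0.1090136552913433 -0.09515004254855933 x 0.06537984596883642 0.10760898074191871
rim ((551.8020629882812, 39.15475082397461), (77.62066650390625, 85.28675842285156), 151.33987426757812) ((552.6143798828125, 41.7208137512207), 44.70093536376953)
cup rail y 0.01035355400508593 x 0.0010594413280926658
clip [0.57715332 0.07351938] 53.58329977919597
stand ((427.8524475097656, -309.141357421875), (70.09715270996094, 71.41398620605469), 8.17888355255127)
mug [0.46475576 0.28323667 0.08790863]
brush 0.055 [ 0.42543728 -0.31428643  0.08736958]
brush 0.17 [ 0.42664259 -0.31353787  0.1848651 ]
ptr rail 0.009711183016846913
```

```bash
cat > go.py <<'E'
from h import *
# tool target: TCP pos (m), jaw azimuth deg (world dir of tool y, mod 180), tilt deg towards azimuth taz of the brush top
def Rt(jaw,tilt=0,taz=0):
    a=np.radians(jaw); y=np.array([np.cos(a),np.sin(a),0]); x=np.array([0,0,-1.]); 
    t=np.radians(taz); ax=np.cross([0,0,1.],[np.cos(t),np.sin(t),0])
    return R.from_rotvec(np.radians(tilt)*ax)*R.from_matrix(np.stack([x,y,np.cross(x,y)],1))
def cur():
    o=ctrl.get_obs(); q=o['eef_rot']; return o['eef_pos'],R.from_quat([q[1],q[2],q[3],q[0]]),o
def rel(pos,jaw,tilt=0,taz=0):
    p,r,o=cur(); best=None
    for j in(jaw,jaw+180):
        v=(r.inv()*Rt(j,tilt,taz)).as_rotvec(degrees=True)
        if best is None or np.linalg.norm(v)<np.linalg.norm(best): best=v
    print('shift',(r.inv().apply(np.array(pos)-p)*1000).round(1),'rot',best.round(1), 'jaw',np.degrees(np.arctan2(*r.as_matrix()[:2,1][::-1])).round(1),'q6',o['q'].round(2))
E
python3 - <<'E'
from go import *
p,r,o=cur(); print(r.as_matrix().round(3))
rel([.5515,.0395,.2],169.7); rel([.5515,.0395,.2],79.7)
im,d,i,T=cam('top')
E
```

```text
[[-0.001  0.253  0.967]
 [-0.001  0.967 -0.253]
 [-1.    -0.001 -0.   ]]
shift [  30.9 -396.7  523.7] rot [85.6  0.   0.1] jaw 75.3 q6 [ 1.11  0.18  1.61  0.    1.35 -0.21]
shift [  30.9 -396.7  523.7] rot [-4.4 -0.   0.1] jaw 75.3 q6 [ 1.11  0.18  1.61  0.    1.35 -0.21]
```

Emit:
step_arm(
  motion=[
    [20,-397,524,-4.4,0,0,255],
    [20,-397,524,-4.4,0,0,255],
    [20,-397,524,-4.4,0,0,255],
    [20,-397,524,-4.4,0,0,255],
    [20,-397,524,-4.4,0,0,255],
    [20,-397,524,-4.4,0,0,255],
    [20,-397,524,-4.4,0,0,255],
    [20,-397,524,-4.4,0,0,255],
    [20,-397,524,-4.4,0,0,255],
    [20,-397,524,-4.4,0,0,255],
  ],
)

```text
time_s: 1.4
eef_pos: [0.5327, 0.0635, 0.2122]
eef_rot: [0.704, 0.063, 0.704, -0.063]
wrist_force: [0.7, 1.6, -0.5]
opening: 0.001
```

Emit:
step_arm(
  motion=[
    [0,0,0,0,0,0,255],
    [0,0,0,0,0,0,255],
  ],
)

```text
time_s: 1.65
eef_pos: [0.5312, 0.0654, 0.2117]
eef_rot: [0.704, 0.064, 0.705, -0.063]
wrist_force: [-0.7, 0.4, 0.7]
opening: 0.0
```

Run:
```python
from go import *
rel([.5515,.0395,.09],79.7)
im,d,i,T=cam('wrist'); save('w1',im); np.savez('w1.npz',im=im,P=pts(d,i,T),d=d)
```

```text
shift [121.6 -21.9  24.9] rot [-0.  -0.1 -0. ] jaw 79.7 q6 [-0.1   0.11  1.73  0.    1.31 -1.49]
```

View pics/w1.png

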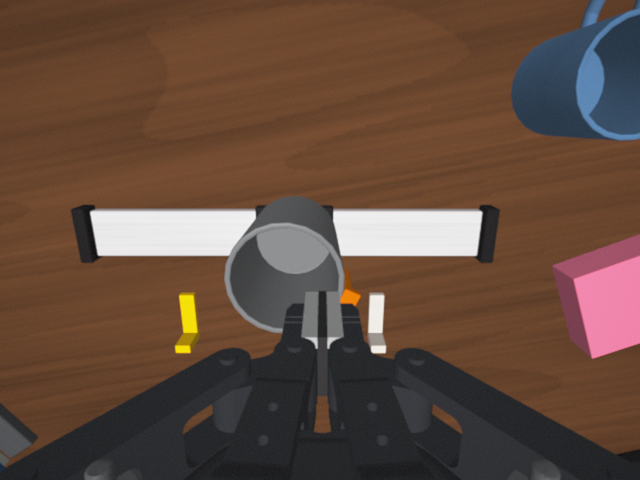

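Emit:
step_arm(
  motion=[
    [0,-22,25,0,0,0,255],
    [0,-22,25,0,0,0,255],
  ],
)

```text
time_s: 1.95
eef_pos: [0.5527, 0.0396, 0.2126]
eef_rot: [0.705, 0.063, 0.704, -0.063]
wrist_force: [-0.5, -0.2, 0.5]
opening: -0.001
```

Emit:
step_arm(
  motion=[
    [60,0,0,0,0,0,255],
    [120,0,0,0,0,0,255],
    [135,0,0,0,0,0,255],
    [135,-15,0,0,0,0,255],
    [135,-35,0,0,0,0,255],
    [135,-55,0,0,0,0,255],
    [135,-75,0,0,0,0,255],
    [135,-95,0,0,0,0,255],
    [135,-115,0,0,0,0,255],
    [135,-115,0,0,0,0,255],
  ],
)

```text
time_s: 3.2
eef_pos: [0.5326, -0.0756, 0.079]
eef_rot: [0.705, 0.063, 0.703, -0.064]
wrist_force: [0.2, 0.2, 0.9]
opening: -0.001
```

```bash
cat > cupm.py <<'E'
from m import *
C0=np.array([.5489,.0292]); RY=np.array([.179,.984]); RX=np.array([.984,-.179])
def run(n,tag):
    im,d,i,T=cam(n); save(tag,im); P=pts(d,i,T); ok=d>.05; M=masks(im); X,Y,Z=P[...,0],P[...,1],P[...,2]
    rl=(P[...,:2]-C0)@RY; rx=(P[...,:2]-C0)@RX
    g=ok&(Z>.114)&(Z<.126)&(abs(rx)<.06)&(abs(rl)<.19)&~M['orange']&~M['green']
    p=(P[g][:,:2]*1000).astype(np.float32); 
    if len(p)>20:
        hull=cv2.convexHull(p); e=cv2.fitEllipse(hull); c=np.array(e[0])/1000; print('rim',e,'rail y',(c-C0)@RY,(c-C0)@RX)
        o=P[M['orange']&ok&(Z>.1)][:,:2]; o=o[np.hypot(*(o-c).T)<.07]
        if len(o): print('clip',o.mean(0),len(o),np.degrees(np.arctan2(*(o.mean(0)-c)[::-1])))
    for k in('red','yellow'):
        g=M[k]&ok&(rx>.02)&(rx<.13)&(abs(rl)<.15)&(Z<.05)
        if g.any(): print(k,g.sum(),'rail y mean/min/max',rl[g].mean().round(4),rl[g].min().round(4),rl[g].max().round(4),'z',Z[g].mean().round(3))
    return im,P,ok,M
E
python3 -c "
from cupm import *
print(ctrl.get_obs()['eef_pos'],ctrl.get_obs()['wrist_force'])
run('top','t2');run('side','s2')"
```

```text
[ 0.53260779 -0.07563375  0.07900045] [0.24836464 0.15978265 0.89863011]
rim ((514.7509765625, -51.890159606933594), (39.097564697265625, 59.09904479980469), 157.66656494140625) rail y -0.08590539224853516 -0.019087500492858924
yellow 20 rail y mean/min/max -0.1023 -0.109 -0.0959 z 0.029
rim ((530.4710083007812, -62.553462982177734), (72.69257354736328, 78.9405746459961), 177.35049438476562) rail y -0.09358419708862306 -0.0017102579582215394
red 1 rail y mean/min/max -0.0846 -0.0846 -0.0846 z 0.004
yellow 184 rail y mean/min/max -0.1052 -0.1123 -0.0951 z 0.013
```

Emit:
step_arm(
  motion=[
    [0,-14,0,0,0,0,255],
    [0,-14,0,0,0,0,255],
    [0,5,0,0,0,0,255],
    [-60,5,0,0,0,0,255],
    [-120,5,0,0,0,0,255],
    [-170,5,-30,0,0,0,255],
    [-190,5,-80,0,0,0,255],
    [-190,5,-80,0,0,0,255],
  ],
)

```text
time_s: 4.3
eef_pos: [0.4531, -0.0531, 0.2693]
eef_rot: [0.706, 0.062, 0.703, -0.063]
wrist_force: [0.4, -0.4, 0.3]
opening: -0.003
```

```bash
python3 -c "
from cupm import *
run('top','t3');run('side','s3');run('wrist','w3')"
```

```text
rim ((541.5208740234375, -72.99916076660156), (56.448577880859375, 87.1333236694336), 154.5854949951172) rail y -0.10188483774414064 0.011032589816284142
clip [ 0.55873277 -0.03724427] 62 64.29450065073033
yellow 146 rail y mean/min/max -0.1022 -0.109 -0.0952 z 0.009
rim ((534.0662841796875, -71.53309631347656), (77.74986267089844, 94.28776550292969), 139.9535369873047) rail y -0.1017766019042969 0.003434847872924741
clip [ 0.56052834 -0.03802813] 35 51.69849676160395
red 1 rail y mean/min/max -0.1085 -0.1085 -0.1085 z 0.017
yellow 185 rail y mean/min/max -0.105 -0.1119 -0.0941 z 0.013
rim ((537.3443603515625, -72.3589859008789), (80.90202331542969, 94.42342376708984), 116.36347198486328) rail y -0.10200250162353516 0.006808309062194791
clip [ 0.55179256 -0.03425862] 76 69.23255973447836
```

View pics/w3.png

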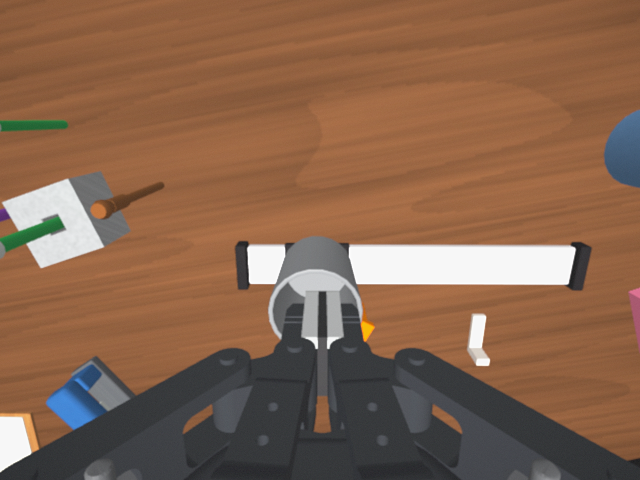

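Run:
```python
from go import *
z=np.load('side0.npz');im,P,d=z['im'],z['P'],z['d']
X,Y,Z=P[...,0],P[...,1],P[...,2]
for a,b in((.06,.11),(.13,.155),(.165,.188)):
    g=(d>.1)&(np.hypot(X-.425,Y+.314)<.03)&(Z>a)&(Z<b);q=P[g];print(a,g.sum(),q.mean(0).round(4),q.min(0).round(3),q.max(0).round(3))
z=np.load('top0.npz');im,P,d=z['im'],z['P'],z['d'];Z=P[...,2]
for u,v in((481,297),(525,306),(427,301),(468,343)): print(u,v,P[v,u])
h=cv2.cvtColor(im,cv2.COLOR_RGB2HSV)
rel([.4265,-.3135,.25],0)
```

```text
0.06 124 [ 0.4254 -0.3128  0.0853] [ 0.402 -0.317  0.06 ] [ 0.432 -0.296  0.11 ]
0.13 104 [ 0.4239 -0.3145  0.1424] [ 0.42 -0.32  0.13] [ 0.433 -0.304  0.155]
0.165 207 [ 0.426  -0.313   0.1823] [ 0.417 -0.322  0.165] [ 0.439 -0.301  0.188]
481 297 [ 0.428221   -0.30753666  0.18631473]
525 306 [ 0.41373535 -0.39016242  0.17848674]
427 301 [ 0.41577202 -0.22148869  0.12119567]
468 343 [ 0.33842241 -0.298403    0.13295914]
shift [  16.7 -260.3   18.6] rot [79.8 -0.   0. ] jaw 79.8 q6 [-0.38 -0.12  1.85  0.    1.42 -1.77]
```

The wrist view shows the cup still on the rail, with the rim at about (317,312) and the clip at (368,328). It hides the yellow marker behind the fingers; the numbers from the top and side views put the cup level with it. Next is the brush. The large green one stands at about (0.4285, -0.3095).

Emit:
step_arm(
  motion=[
    [5,-257,20,80,0,0,100],
    [5,-257,20,80,0,0,100],
    [5,-257,20,80,0,0,100],
    [5,-257,20,80,0,0,100],
    [5,-257,20,80,0,0,100],
    [5,-257,20,80,0,0,100],
    [5,-257,20,80,0,0,100],
    [5,-257,20,80,0,0,100],
    [5,-257,20,80,0,0,100],
    [5,-257,20,80,0,0,100],
  ],
)

```text
time_s: 5.7
eef_pos: [0.4283, -0.3111, 0.2613]
eef_rot: [0.499, 0.501, 0.5, -0.501]
wrist_force: [-0.3, 0.1, -0.3]
opening: 0.607
```

Run:
```python
from go import *; from m import masks
rel([.4285,-.3095,.13],0); print(cur()[2]['opening'],cur()[0])
for n in('side','wrist'):
    im,d,i,T=cam(n); P=pts(d,i,T); g=masks(im)['green']&(d>.05)&(np.hypot(P[...,0]-.428,P[...,1]+.31)<.04)
    for a,b in((.06,.115),(.165,.19)):
        q=P[g&(P[...,2]>a)&(P[...,2]<b)]; print(n,a,len(q),q.mean(0).round(4) if len(q) else '')
    if n=='wrist': save('w4',im)
```

```text
shift [131.3   0.4  -1.4] rot [-0.1 -0.1  0.1] jaw -0.1 q6 [-0.85  0.05  1.69  0.    1.4  -0.85]
0.6071282121361256 [ 0.42828523 -0.31110927  0.26125493]
side 0.06 78 [ 0.4253 -0.3141  0.0869]
side 0.165 148 [ 0.4265 -0.3136  0.1848]
wrist 0.06 145 [ 0.4287 -0.3067  0.0861]
wrist 0.165 951 [ 0.4287 -0.3091  0.1851]
```

View pics/w4.png

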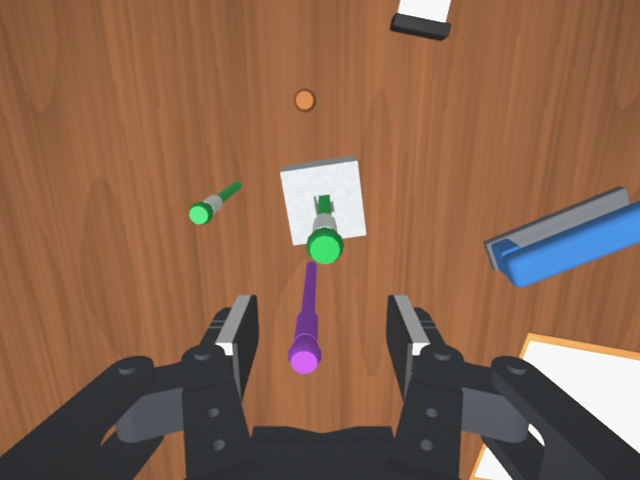

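The close view shows the large green brush in the stand at (325,245), with its collar between the open jaws' columns. The small green brush is at (200,213), purple at (305,355) and brown at (305,100). The choice holds.

Emit:
step_arm(
  motion=[
    [50,0,-1,0,0,0,100],
    [100,0,-1,0,0,0,100],
    [131,0,-1,0,0,0,100],
    [131,0,-1,0,0,0,100],
    [131,0,-1,0,0,0,255],
    [131,0,-1,0,0,0,255],
    [131,0,-1,0,0,0,255],
    [131,0,-1,0,0,0,255],
  ],
)

```text
time_s: 6.8
eef_pos: [0.4291, -0.3115, 0.1334]
eef_rot: [-0.5, -0.501, -0.497, 0.501]
wrist_force: [0.4, 0.7, 6.5]
opening: 0.212
```

Emit:
step_arm(
  motion=[
    [-30,0,0,0,0,0,255],
    [-70,0,0,0,0,0,255],
    [-120,0,0,0,0,0,255],
    [-170,0,0,0,0,0,255],
    [-170,0,0,0,0,0,255],
  ],
)

```text
time_s: 7.42
eef_pos: [0.4297, -0.312, 0.3069]
eef_rot: [0.502, 0.501, 0.495, -0.501]
wrist_force: [-0.0, -0.1, -1.1]
opening: 0.212
```

```bash
cat > br.py <<'E'
from go import *; from m import masks
def brush(n,save_as=None):
    p,r,o=cur(); im,d,i,T=cam(n); P=pts(d,i,T)
    if save_as: save(save_as,im)
    L=(P-p)@r.as_matrix()   # tool coords
    g=masks(im)['green']&(d>.05)&(L[...,0]>.0)&(L[...,0]<.17)&(np.hypot(L[...,1],L[...,2])<.04)
    q=L[g]; c=T[:3,3]-p; c=r.inv().apply(c); 
    for a in np.arange(0,.16,.02):
        w=q[(q[:,0]>a)&(q[:,0]<a+.02)]
        if len(w)>3:
            m=w.mean(0); dv=(c-m)[1:]; dv/=np.linalg.norm(dv); print(n,a.round(2),len(w),m.round(4),'axis~',(m[1:]+.0048*dv).round(4))
    if len(q): print('foot reach along tool x max',np.percentile(q[:,0],[50,98,100]).round(4))
E
python3 -c "
from br import *
print(cur()[0],cur()[2]['opening']); brush('side','s5');brush('top','t5')
rel([.5306,-.0712,.30],-36.4)"
```

```text
[ 0.42972776 -0.31196155  0.30692063] 0.21225241623768593
side 0.0 19 [ 0.0171 -0.0039  0.0035] axis~ [-0.008   0.0061]
side 0.02 53 [ 0.0302 -0.004   0.0032] axis~ [-0.008   0.0058]
side 0.04 52 [ 0.0499 -0.0037  0.0031] axis~ [-0.0078  0.0057]
side 0.06 49 [ 0.0699 -0.0038  0.0031] axis~ [-0.0078  0.0057]
side 0.08 42 [ 0.0899 -0.0037  0.0032] axis~ [-0.0077  0.0057]
side 0.1 41 [ 0.1094 -0.0039  0.0029] axis~ [-0.0079  0.0055]
side 0.12 4 [ 0.1214 -0.0033  0.003 ] axis~ [-0.0074  0.0056]
foot reach along tool x max [0.0627 0.1182 0.1221]
foot reach along tool x max [0.115 0.115 0.115]
shift [   1.6  101.5 -239.5] rot [36.2  0.  -0.1] jaw -0.2 q6 [-0.85  0.02  1.64 -0.    1.48 -0.85]
```

Run:
```python
from cupm import *
im,P,ok,M=run('top','t6')
X,Y,Z=P[...,0],P[...,1],P[...,2]
c=C0-.102*RY
# floor of cup inside: grey points at z~25 mm
g=ok&(np.hypot(X-c[0],Y-c[1])<.06)&(Z>.018)&(Z<.032)&(np.abs(im.astype(int).max(-1)-im.astype(int).min(-1))<12)&(im.max(-1)<190); q=P[g]; print('floor',len(q),q.mean(0))
o=P[M['orange']&ok&(Z>.1)]; o=o[np.hypot(*(o[:,:2]-c).T)<.07]; print('clip',o.mean(0), np.degrees(np.arctan2(*(o.mean(0)[:2]-c)[::-1])),np.hypot(*(o.mean(0)[:2]-c)))
g=ok&(np.hypot(X-c[0],Y-c[1])<.05)&(Z>.117)&(Z<.123)&~M['orange']; q=P[g][:,:2]
A=np.c_[2*q,np.ones(len(q))]; s=np.linalg.lstsq(A,(q**2).sum(1),rcond=None)[0]; print('circle',s[:2],np.sqrt(s[2]+s[:2]@s[:2]),'rail',(s[:2]-C0)@RY,(s[:2]-C0)@RX)
cv2.imwrite('pics/t6c.png',cv2.resize(im[160:290,270:420,::-1],None,fx=4,fy=4,interpolation=cv2.INTER_NEAREST))
```

```text
rim ((532.3160400390625, -70.07865142822266), (77.33943939208984, 87.18689727783203), 147.74395751953125) rail y -0.10065872183837891 0.0014522620040893222
clip [ 0.55848647 -0.03680208] 63 51.81664342952269
yellow 144 rail y mean/min/max -0.102 -0.109 -0.0952 z 0.009
floor 775 [ 0.53146995 -0.07296179  0.02437585]
clip [ 0.55848647 -0.03680208  0.1193665 ] 50.984398282644236 0.044230435242809216
circle [ 0.5307543  -0.07208999] 0.037899343746962716 rail -0.10291742635058242 0.00027553925542780737
```

View pics/t6c.png

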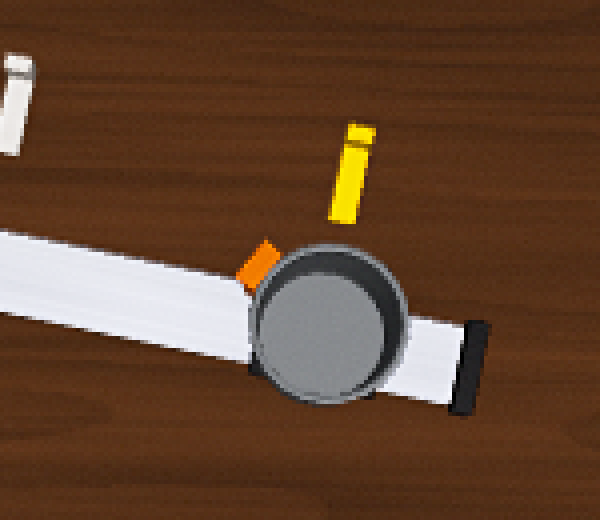

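The crop shows the pointer side and yellow strip level (cup axis at about (330,325), strip at (343,215), aligned with the rail's tilted x axis). The clip is at (258,265), azimuth 51.5°.

```bash
python3 -c "
from go import *
u=np.array([np.cos(np.radians(51.5)),np.sin(np.radians(51.5))]);c=np.array([.531,-.072]);a=c-.01*u
rel([*a,.305],-38.5)"
```

```text
shift [  -4.4   96.1 -230.4] rot [38.2 -0.   0.1] jaw -0.3 q6 [-0.85  0.02  1.64  0.    1.48 -0.85]
```

Emit:
step_arm(
  motion=[
    [-4,16,-38,6,0,0,255],
    [-4,32,-77,13,0,0,255],
    [-4,48,-115,19,0,0,255],
    [-4,64,-154,25,0,0,255],
    [-4,80,-192,32,0,0,255],
    [-4,96,-230,38,0,0,255],
    [-4,96,-230,38,0,0,255],
    [-4,96,-230,38,0,0,255],
  ],
)

```text
time_s: 8.57
eef_pos: [0.5244, -0.0807, 0.3038]
eef_rot: [-0.308, -0.635, -0.31, 0.637]
wrist_force: [-0.7, -0.1, -1.6]
opening: 0.212
```

```bash
python3 -c "
from br import *
u=np.array([np.cos(np.radians(51.5)),np.sin(np.radians(51.5))]);c=np.array([.531,-.072]);a=c-.01*u
print(cur()[0]);brush('side')
rel([*a,.17],-38.5)"
```

```text
[ 0.52437749 -0.08065896  0.30382908]
side 0.0 18 [ 0.0155 -0.0003  0.0051] axis~ [-0.0009  0.0099]
side 0.02 34 [0.0295 0.0001 0.005 ] axis~ [-0.0005  0.0098]
side 0.04 30 [0.0489 0.     0.0049] axis~ [-0.0006  0.0096]
side 0.06 26 [0.0695 0.0001 0.0049] axis~ [-0.0005  0.0097]
side 0.08 15 [ 0.0879 -0.      0.0053] axis~ [-0.0006  0.0101]
side 0.1 18 [ 0.1089 -0.0004  0.0043] axis~ [-0.001  0.009]
foot reach along tool x max [0.0509 0.117  0.1202]
shift [134.2  -0.3  -1.4] rot [0.3 0.1 0.1] jaw -38.2 q6 [-0.38  0.03  1.63 -0.    1.49  0.29]
```

Emit:
step_arm(
  motion=[
    [30,0,-1,0,0,0,255],
    [60,0,-1,0,0,0,255],
    [90,0,-1,0,0,0,255],
    [115,0,-1,0,0,0,255],
    [134,0,-1,0,0,0,255],
    [134,0,-1,0,0,0,255],
  ],
)

```text
time_s: 9.38
eef_pos: [0.524, -0.0805, 0.1694]
eef_rot: [-0.307, -0.635, -0.309, 0.637]
wrist_force: [0.5, 0.5, -0.6]
opening: 0.211
```

```bash
python3 -c "
from br import *
u=np.array([np.cos(np.radians(51.5)),np.sin(np.radians(51.5))]);c=np.array([.531,-.072]);a=c+.0274*u
print(cur()[0]);
rel([*a,.144],-38.5,18,51.5)"
```

```text
[ 0.52403197 -0.08051989  0.1694405 ]
shift [ 25.4   0.4 -38.4] rot [  0.2 -17.9   0.2] jaw -38.3 q6 [-0.38  0.15  1.78 -0.    1.22  0.29]
```

Emit:
step_arm(
  motion=[
    [6,0,-10,0,-4.5,0,255],
    [12,0,-19,0,-9,0,255],
    [18,0,-29,0,-13.5,0,255],
    [25,0,-38,0,-18,0,255],
    [25,0,-38,0,-18,0,255],
  ],
)

```text
time_s: 10.0
eef_pos: [0.5515, -0.0495, 0.1481]
eef_rot: [-0.354, -0.53, -0.256, 0.727]
wrist_force: [0.0, 1.2, 4.8]
opening: 0.212
```

```bash
python3 -c "
from br import *
p,r,o=cur(); print(p,o['wrist_force'],o['opening']); f=p+r.apply([.121,0,0]);k=p+r.apply([.026,0,0]);c=np.array([.531,-.072])
u=np.array([np.cos(np.radians(51.5)),np.sin(np.radians(51.5))]);w=np.array([-u[1],u[0]])
for q in(f,k):print((q[:2]-c)@u,(q[:2]-c)@w,q[2])
im,d,i,T=cam('side');cv2.imwrite('pics/s7.png',cv2.resize(im[150:310,230:430,::-1],None,fx=3,fy=3))"
```

```text
[ 0.55152355 -0.04949367  0.14808603] [0.03884492 1.24791933 4.80531451] 0.21247129154049751
-0.006898033265870792 -0.0026180440592230435 0.03297611137856965
0.022377573143399495 -0.0021731391384374557 0.12335166630898738
```

View pics/s7.png

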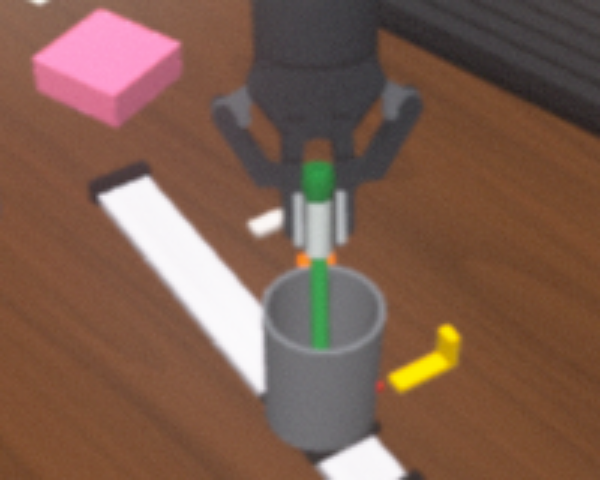

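Side crop: the brush stands tilted in the cup toward the clip, with handle and collar between the fingers at (318,230). The red pointer at (381,385) is level with the yellow strip. The 5 N upward force means the foot is on the floor. Releasing.

Emit:
step_arm(
  motion=[
    [0,0,0,0,0,0,255],
    [0,0,0,0,0,0,120],
    [0,0,0,0,0,0,120],
    [0,0,0,0,0,0,120],
    [-15,0,0,0,0,0,120],
    [-40,0,0,0,0,0,120],
    [-80,0,0,0,0,0,120],
    [-130,0,0,0,0,0,120],
    [-160,0,50,0,0,0,120],
    [-160,0,100,0,0,0,120],
  ],
)

```text
time_s: 11.3
eef_pos: [0.5221, -0.086, 0.3338]
eef_rot: [-0.355, -0.531, -0.255, 0.726]
wrist_force: [0.8, -0.6, 0.1]
opening: 0.526
```

Run:
```python
from cupm import *
print(ctrl.get_obs()['eef_pos'],ctrl.get_obs()['wrist_force'])
u=np.array([np.cos(np.radians(51.5)),np.sin(np.radians(51.5))]);w=np.array([-u[1],u[0]]);c=np.array([.531,-.072])
V=[]
for n in('top','side'):
    im,P,ok,M=run(n,n+'8'); X,Y,Z=P[...,0],P[...,1],P[...,2]
    g=ok&M['green']&(np.hypot(X-c[0],Y-c[1])<.12)
    for a in np.arange(.02,.22,.02):
        q=P[g&(Z>a)&(Z<a+.02)]
        if len(q)>3: m=q.mean(0);print(n,len(q),'z',m[2].round(3),'s',((m[:2]-c)@u).round(4),'t',((m[:2]-c)@w).round(4))
    V.append(cv2.resize(im[130:290,250:430,::-1],None,fx=2.2,fy=2.2))
cv2.imwrite('pics/both8.png',np.hstack(V))
```

```text
[ 0.52211628 -0.08603717  0.33382959] [ 0.84237245 -0.61863371  0.11698522]
rim ((522.7626342773438, -90.71306610107422), (39.45023727416992, 63.602012634277344), 66.43466186523438) rail y -0.12267304550781251 -0.00425472903900156
top 11 z 0.035 s -0.0308 t -0.0008
top 9 z 0.048 s -0.0225 t -0.0034
rim ((533.6043090820312, -72.07125854492188), (78.16775512695312, 92.21380615234375), 141.39137268066406) rail y -0.10238884708251954 0.003076595416259731
clip [ 0.55066471 -0.03434936] 2 65.6642954353124
red 1 rail y mean/min/max -0.0989 -0.0989 -0.0989 z 0.004
yellow 185 rail y mean/min/max -0.105 -0.1135 -0.0947 z 0.013
side 35 z 0.093 s 0.0037 t -0.0029
side 42 z 0.111 s 0.0141 t -0.0019
side 27 z 0.126 s 0.0238 t -0.0021
side 33 z 0.175 s 0.05 t -0.0013
side 44 z 0.184 s 0.0546 t -0.0016
```

View pics/both8.png

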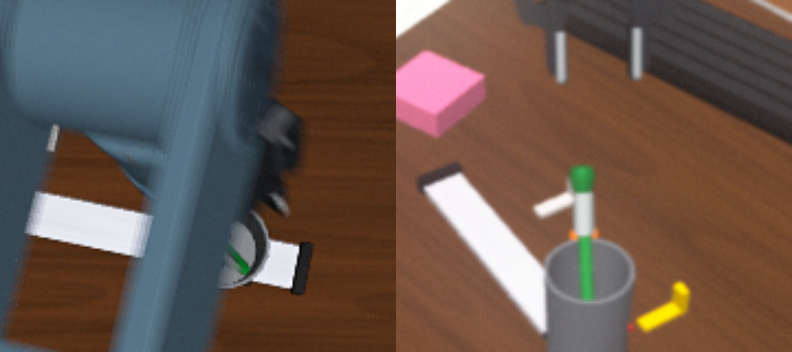

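Emit:
step_arm(
  motion=[
    [-20,-60,0,0,0,0,120],
    [-20,-120,20,0,0,0,120],
    [-20,-180,40,0,0,0,120],
    [-20,-240,60,0,0,0,120],
    [-20,-260,60,0,0,0,120],
    [-20,-260,60,0,0,0,120],
  ],
)

```text
time_s: 12.15
eef_pos: [0.2852, 0.036, 0.3676]
eef_rot: [-0.354, -0.53, -0.257, 0.727]
wrist_force: [0.6, 0.6, -0.1]
opening: 0.531
```

Run:
```python
from cupm import *
print(ctrl.get_obs()['eef_pos'])
im,P,ok,M=run('top','t9'); X,Y,Z=P[...,0],P[...,1],P[...,2]
u=np.array([np.cos(np.radians(51.5)),np.sin(np.radians(51.5))]);w=np.array([-u[1],u[0]]);c=np.array([.531,-.072])
g=ok&(np.hypot(X-c[0],Y-c[1])<.033)&(Z>.022)&M['green']
for nm,g in(('green',ok&M['green']&(np.hypot(X-c[0],Y-c[1])<.12)),):
    for a in np.arange(.02,.22,.02):
        q=P[g&(Z>a)&(Z<a+.02)]
        if len(q)>2: m=q.mean(0);print(len(q),'z',m[2].round(3),'s',((m[:2]-c)@u).round(4),'t',((m[:2]-c)@w).round(4))
cd=np.linalg.inv(np.array(ctrl.camera_info('top')['T']))@np.array([.531,-.072,.12,1]); 
for k,pos in(('mug',(.465,.283,.08)),):
    q=P[ok&(np.hypot(X-.48,Y-.27)<.08)&(Z>.08)]; print(k,q.mean(0) if len(q) else '')
cv2.imwrite('pics/t9c.png',cv2.resize(im[160:290,270:420,::-1],None,fx=4,fy=4,interpolation=cv2.INTER_NEAREST))
```

```text
[0.28519557 0.03597021 0.36758974]
rim ((531.7681274414062, -71.265625), (77.22191619873047, 85.02863311767578), 148.20008850097656) rail y -0.1019247801879883 0.0011255842773436708
clip [ 0.55188821 -0.03304701] 10 62.235563494259786
yellow 147 rail y mean/min/max -0.102 -0.1091 -0.0952 z 0.01
10 z 0.035 s -0.0311 t -0.0005
31 z 0.049 s -0.0221 t -0.0
30 z 0.07 s -0.0095 t 0.0005
31 z 0.09 s 0.0031 t 0.0006
37 z 0.11 s 0.0162 t 0.0004
14 z 0.125 s 0.0238 t 0.0007
59 z 0.176 s 0.0591 t 0.0021
62 z 0.182 s 0.0599 t 0.0008
mug [0.46422797 0.28358304 0.08801183]
```

View pics/t9c.png

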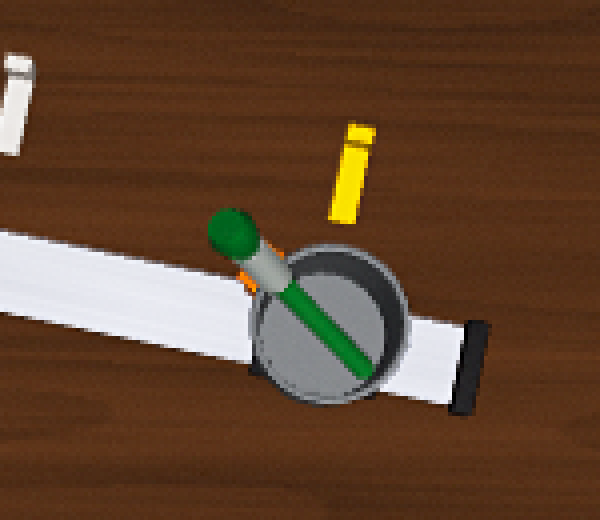

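The top crop shows the brush leaning over the orange clip, head at (234,233) and foot at (368,370). The neck is about 21 mm toward the clip, about 0 mm sideways, tilted about 31°. The cup is still at the marker.

```bash
python3 -c "
from bench import ctrl
print(ctrl.hand_in())"
```

```text
the job is handed in; nothing more can be done
None
```

I slid the cup to the yellow marker by pushing its inner wall. I then took the large green brush from its stand, lowered it tilted to the cup floor, released it against the clip side, and handed the job in at about 12 s on the robot's clock. The hand-in gives no verdict.

**Cup:** in the last top view it sits at -0.102 m along the rail, and the marker at -0.102 m. The side view put the marker at -0.105 m, still well within 12 mm. The red pointer was only ever a pixel or so in the masks, with readings of -0.099 to -0.109 m, so I relied on the cup's axis.

**Brush:** it is released, leaning about 31° towards the clip.
- **Neck:** about 21 mm towards the clip in the top view and within 3 mm of its direction. The side view gave about 19 mm; both exceed the 17 mm needed, but the margin is small.
- **Clip direction:** I used 51.5°, measured before the brush went in. Later readings of 62–66° came from a clip partly hidden by the brush, and even those would keep the sideways offset within 18 mm.
- **Foot:** about 28 mm from the cup's centre, down on the floor against the far wall.

**Bystanders:** the mug moved less than 1 mm. I did not re-measure the stapler or the notes, but no path went near them. The gripper was well clear of everything at hand-in.

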